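# Start the hob ring under the saucepan

### The arm

A 6-joint arm with a two-finger parallel gripper is mounted at the origin on the work surface. World frame = base frame: x ahead of the robot, y to its left, z up, the work surface at z = 0. Lengths are in m, angles in degrees, forces in N, time in s.
With the tool pointing down it reaches from about 0.4 to 0.825 m from the base axis. Payload 7 kg.
Tool frame: the origin (TCP) lies midway between the tips of the shut fingers; the grasp point (between the pads) lies ctrl.grasp_offset behind it (ctrl.grasp_offset is the distance from the TCP to the grasp point, in m); z points along the fingers, y is the line along which they close (so a half turn about z gives the same grasp; the last joint's range is limited). The gripper opens to 88 mm and grips with 3 to 60 N. Pads are 19 mm wide; open, the fingers measure 130 mm over their backs; the gripper's body (78 mm by 193 mm) begins 47 mm behind the grasp point.
Start: joints at [79.876, 20.546, 0.682, 0, -70.136, -16.507], TCP at [0.303, 0.603, 0.227] pointing down, gripper open.
Joint ranges: [-176.03, 176.03], [-82.01, 121.73], [-58.28, 71.71], [-173.87, 95.51], [-174.79, -0.11], [-173.66, 173.66]. Speed limits (degrees/s): [136.94, 136.94, 172.46, 180, 180, 180].

### API

Orientations are given as [roll, pitch, yaw] about the fixed x, y, z axes, in that order (R = Rz(yaw) Ry(pitch) Rx(roll)).
In Python, from plant import ctrl gives the robot as it stands. The module is installed in compiled form; this text tells all that it offers.
- The arm moves only by the tool send_rows, never from a script. Its argument "increments" is a list that holds one entry, the list of rows, each a list of 4 numbers: the shift along the world's x, y, z normalised to -1 to 1, where 1 is 0.2 m, then the turn about the world's z normalised to -1 to 1, where 1 is 1.5 rad. In form: [[[x, y, z, roll], ...]]. A call has 1 to 12 rows; each row is the pose to reach, as a shift and turn from the pose commanded when the call began; what a row does not reach only later rows make up. A row lasts 1/8 s, in which the tool goes at most 62.5 mm and 10.7 degrees, less where a joint would pass 70% of its speed; a pose out of reach is approached as far as the arm can. A call with a number of a shift or a turn outside -1 to 1 is refused whole. A call with a gripper value outside its range is refused whole. "jaw" is the opening, from 0 (shut) to 1 (fully open), set as the call begins (left out, the last holds). The fingers move at their own pace and stop on an object; the grip force is fixed at half the most. Time passes only in rows, so rows that repeat a pose let the fingers close. It gives the time, the measured TCP pose, the force, the opening and the grip force at its end, in the units of the state.
- ctrl.get_obs(): the state, without advancing time (a new reading comes with each control period).
- ctrl.snapshot(name): name is "side" or "top"; returns the picture (480x640x3 uint8, red, green, blue); there is no depth.
- ctrl.calibration(name): a dict with "mtx" (3x3 intrinsics, pixels), "k1" (the pictures are not rectified: a ray, as slopes to the right and down, at radius r is drawn at 1 + k1 r^2 times it, then the intrinsics apply), "eye" and "attitude" of the camera in the world. Camera axes: x right, y up, looking along -z (the intrinsics and any distortion apply to the point x, -y, -z); pixel columns grow to the right and rows downward; lengths in m; the calibration is good to about 2 mm. A picture is of the moment at which its call begins. calibration takes no time and is no camera call.
- ctrl.close_job(): hands the job in; it is judged then, once.
Trained networks look in the newest picture that a camera, given by its name, has taken for a name from the list of things; names that differ only in an ending like _2 or _b are one class to them, and where a whole thing is asked for, a point or a joint stands for the part that bears it (a point fixed in the world has none). Each returns a list of dicts, best first, with "conf" (0 to 1); they miss things now and then, are a little off and sometimes report something else, mostly with a low value. They report only what shows in the picture. A call takes as long as a camera call. They do not tell look-alikes from the thing itself.
- ctrl.trace(thing, camera): "mask" (480x640 bool, what is visible of it) and "bbox" ([left, top, right, bottom] in pixels, round what is visible of it).
- ctrl.spot_point(thing, camera): "pixel" ([row, column] in pixels: a listed point, or the origin of a listed thing).
The state is a dict: "clock": time; "joint_pos": joint angles; "qvel": joint speeds; "tau": joint torques, N m; "tool_pos": TCP position; "orientation": TCP orientation; "force": force on the tool from outside, world axes, zero at the start; "moment": the same for the moment, N m; "opening": finger opening in m; "gripper_force": force on a finger pad.
Only numpy, scipy, OpenCV 4.12 (cv2) and the standard library are available. Lean on these libraries where they do the work, as an engineer would, in place of code of your own. Each camera call takes 0.05 s, during which the arm holds its last target. There are 200 camera calls.

### The job

Start the ring under the long-handled saucepan, pressing with closed fingertips only: first press down the raised front half of the hob's main rocker switch, then push the round key on the saucepan's side of the hob all the way in so that it stays down, then press the long bar key fully down, hold it for a good second and let it come up again. Do these in that order, never press the other round key, and leave both pans, the pepper mill and the mug where they stand.

Things in the scene. Friction and masses are not known exactly. Their poses are not given: they have to be found in the camera images.
- hob: Fixed portable two-ring hob, 380 (x) x 560 (y) x 60 mm high. Origin: centre of its underside; x from front (robot's side) to back, y to the left, z up. Black controls in a row on the flat steel top at x = -145 mm: rocker y = +205, left round key +100, bar key 0, right round key -100 mm. Rings centred at x = +50, y = +145 and -145 mm, one pan on each, either way round.
- rocker (a joint): Main rocker switch, 52 (hob x) x 30 mm, a shallow V rocking about an axis along hob y, 8 mm above the hob top. 0 rad = off: front half (robot's side) raised, its end 21 mm above the hob top. 0.36 = fully on: front half level, 12 mm above the hob top. Stays where left; about 3 to 5 N on the front half turns it on. Grey frame round it: 66 x 42 mm, 5 mm high.
- rocker_press (a point): Point to press on the rocker: on the top face of its front half, 18 mm from the rocking axis toward the robot; moves with the rocker (about 18 mm above the hob top when off, 12 mm when on). Axes as the rocker.
- key_left (a joint): Left round key: black push key, 32 mm diameter. 0 m = out (top 10 mm above the hob top), 0.006 m = fully in (top 4 mm above). No return spring: friction (about 2.5 N) keeps it where it is pushed. A 3 mm high collar of 42 mm diameter surrounds it.
- key_left_top (a point): Centre of the left round key's top face; moves with it.
- key_right (a joint): Right round key: the same as the left one. 0 m = out, 0.006 m = fully in and staying in.
- key_right_top (a point): Centre of the right round key's top face; moves with it.
- bar (a joint): Bar key between the two round keys: black, 26 mm (hob x) by 80 mm (hob y). 0 m = up (top 10 mm above the hob top), 0.006 m = fully down (top 4 mm above). A spring returns it: about 1.4 N to start moving, 4 N fully down.
- bar_top (a point): Centre of the bar key's top face; moves with it.
- saucepan: Closed steel saucepan, 160 mm diameter, lid top 97 mm and lid knob 120 mm above its base, with ONE long straight black handle that reaches 235 mm from its axis along its x, 70 to 96 mm up (it points away from the robot or to a side of that). Loose. Stands on one of the two rings. Origin: centre of its underside.
- casserole: Closed steel casserole, 180 mm diameter, lid top 88 mm and lid knob 111 mm above its base, with TWO small loop handles at its +y and -y sides, reaching 117 mm from its axis. Loose. Stands on the other ring. Origin: centre of its underside.
- mill: Wooden pepper mill, 56 mm diameter, 192 mm tall, loose on the worktop to the right of the hob. Origin: centre of its underside.
- mug: White mug, 82 mm diameter, 92 mm tall, handle at its +y, loose on the worktop to the left of the hob. Origin: centre of its underside.
Things that resemble listed ones, but are neither listed nor needed, are in the scene too. What is meant by the mill is not orange, and is the smaller of those in its own colour.

How it is judged (in metres and radians):
On the way, in this order (a step that is already met when the one before it is completed fails the run):
1. the rocker's front half is pressed down (on) (value of joint rocker above 0.29 rad), for 0.2 s.
2. with the rocker on, the round key on the saucepan's side is pushed in (value of joint rocker above 0.29 rad and ((y of saucepan in the frame of hob above 0 m and value of joint key_left above 0.0045 m) or (y of saucepan in the frame of hob below 0 m and value of joint key_right above 0.0045 m))), for 0.2 s.
3. with both set, the bar key is held fully down (all of step 2 and value of joint bar above 0.0045 m), for 0.8 s.
At the end, for the whole second after the job is handed in: The rocker is on (above 0.29 of 0.36 rad), the round key on the saucepan's side is in (above 4.5 of 6 mm), the other round key is out and the bar key is back up (each under 1.5 mm), and both pans, mill and mug stand upright, at rest, within 15 mm of where they began (all of step 2 and value of joint bar below 0.0015 m and ((y of saucepan in the frame of hob above 0 m and value of joint key_right below 0.0015 m) or (y of saucepan in the frame of hob below 0 m and value of joint key_left below 0.0015 m)) and distance of each of saucepan, casserole, mill, mug from where it was at the start of the episode below 0.015 m and linear speed of each of saucepan, casserole, mill, mug below 0.02 m/s and angle between each of saucepan, casserole, mill, mug's own z axis and vertical below 0.1 rad); the robot touches nothing.
It fails at once if the round key on the casserole's side is pressed ((y of saucepan in the frame of hob above 0 m and value of joint key_right above 0.003 m) or (y of saucepan in the frame of hob below 0 m and value of joint key_left above 0.003 m)).
It fails at once if a round key is pressed while the rocker is off (value of joint rocker below 0.25 rad and value of joint any of key_left, key_right above 0.003 m).
It fails at once if the bar key is pressed before the saucepan's round key is in (value of joint bar above 0.003 m and not ((y of saucepan in the frame of hob above 0 m and value of joint key_left above 0.0045 m) or (y of saucepan in the frame of hob below 0 m and value of joint key_right above 0.0045 m))).
It fails at once if a pan, the mill or the mug is pushed, lifted, carried or tipped (distance of any of saucepan, casserole, mill, mug from where it was at the start of the episode above 0.015 m or angle between any of saucepan, casserole, mill, mug's own z axis and vertical above 0.15 rad).
It also fails if it takes over 42 s, if anything falls off the work surface, if the arm or the gripper's body presses on something with over 40 N, if the wrist force passes 120 N, or if a joint passes its speed limit or range.

## Working session

There is one attempt and no reset: what is moved stays moved. The work goes in short steps, Python scripts to look and compute and a tool call to move; the robot and the scene stay as the last step left them, time stands still between calls to the robot, and variables do not carry over. Pictures are saved under pics/ and viewed, at most 10 in all, crops included, and the job is handed in when it is done.

Besides the shell and the picture viewer there is one more tool, called as name(argument=value, ...) on one line, values as JSON. send_rows: Moves the arm, as the interface text tells. Its arguments: {"type":"object","properties":{"increments":{"type":"array"},"jaw":{"type":"number"}},"required":["increments"]}

```bash
mkdir -p pics; cat > h.py <<'E'
import numpy as np, cv2
from plant import ctrl
def cal(c):
    k=ctrl.calibration(c); return {a:(np.array(b) if not np.isscalar(b) else b) for a,b in k.items()}
def rotm(k):
    a=k['attitude']
    if a.shape==(3,3): return a
    from scipy.spatial.transform import Rotation as R
    return R.from_euler('xyz',a,degrees=True).as_matrix() if a.size==3 else R.from_quat(a).as_matrix()
def ray(c,row,col):
    k=cal(c); u=cv2.undistortPoints(np.array([[[col,row]]],float),k['mtx'],None) [0,0]
    r=np.linalg.norm(u); s=r
    for _ in range(30): s=r/(1+k['k1']*s*s)
    u=u*s/r if r>0 else u
    return k['eye'],rotm(k)@np.array([u[0],-u[1],-1])
def onz(c,row,col,z):
    e,d=ray(c,row,col); return e+d*(z-e[2])/d[2]
def proj(c,P):
    k=cal(c); q=(np.array(P)-k['eye'])@rotm(k); u=np.array([q[0],-q[1]])/-q[2]
    u=u*(1+k['k1']*(u@u)); p=k['mtx']@[u[0],u[1],1]; return p[1],p[0]
def tri(a,b):
    (e1,d1),(e2,d2)=a,b
    A=np.c_[d1,-d2]; s=np.linalg.lstsq(A,e2-e1,rcond=None)[0]
    p,q=e1+s[0]*d1,e2+s[1]*d2; return (p+q)/2,np.linalg.norm(p-q)
E
python3 - <<'E'
from h import *
for c in ('side','top'):
    print(ctrl.calibration(c))
    cv2.imwrite(f'pics/{c}0.png',ctrl.snapshot(c)[:,:,::-1])
for t in ['rocker_press','key_left_top','bar_top','key_right_top','hob','saucepan','casserole','mill','mug']:
    R={}
    for c in ('side','top'):
        d=ctrl.spot_point(t,c)
        R[c]=d; print(t,c,[(np.round(x['pixel'],1).tolist(),round(x['conf'],2)) for x in d[:3]])
    if R['side'] and R['top']:
        p,e=tri(*[ray(c,*R[c][0]['pixel']) for c in R]); print('   ',p.round(4),e.round(4))
print(ctrl.get_obs())
E
```

```text
{'mtx': array([[472.02461711,   0.        , 321.25602779],
       [  0.        , 472.02461711, 232.51674189],
       [  0.        ,   0.        ,   1.        ]]), 'k1': -0.09460512687082918, 'eye': array([ 0.04911581, -0.61878712,  0.64330548]), 'attitude': array([ 56.95479977,   0.17369524, -43.98022555])}
{'mtx': array([[561.86187139,   0.        , 319.47237798],
       [  0.        , 561.86187139, 236.2173476 ],
       [  0.        ,   0.        ,   1.        ]]), 'k1': -0.16061012357450796, 'eye': array([ 0.43619272, -0.01165208,  1.26607574]), 'attitude': array([  8.94520453,  -0.35214876, -90.16454868])}
rocker_press side [([217.9, 203.0], 0.62)]
rocker_press top [([298.2, 194.9], 0.65)]
    [0.4933 0.2431 0.0801] 0.0067
key_left_top side [([235.6, 233.9], 0.52)]
key_left_top top [([293.5, 243.4], 0.75), ([291.8, 290.1], 0.32)]
    [0.5051 0.1396 0.0742] 0.0096
bar_top side [([256.3, 262.0], 0.55)]
bar_top top [([292.8, 291.2], 0.59)]
    [0.5058 0.0388 0.0703] 0.0073
key_right_top side [([275.8, 290.9], 0.69), ([217.8, 204.0], 0.24)]
key_right_top top [([289.2, 334.6], 0.47)]

[... 552 characters left out ...]
7   0.396  -0.0012] 0.0058
{'clock': 1.0, 'joint_pos': array([ 7.98764199e+01,  2.05466185e+01,  6.83111262e-01,  2.23510079e-04,
       -7.01355735e+01, -1.65079373e+01]), 'qvel': array([ 0.006235  ,  0.0199662 ,  0.04879293,  0.11716315,  0.03412123,
       -0.07076824]), 'tau': array([-1.21825156e-03, -5.82387257e+01,  2.93301415e+01,  7.00276360e+00,
        1.23699664e-02, -2.80288560e-05]), 'tool_pos': array([0.30256907, 0.6033784 , 0.2265678 ]), 'orientation': array([-1.79999059e+02,  5.96535840e-05, -2.66314415e+01]), 'force': array([ 0.26215264, -0.07791519, -0.94919504]), 'moment': array([ 0.00515937, -0.02566845, -0.01433456]), 'gripper_force': 0.0, 'opening': 0.08769972808231309}
```

View pics/top0.png

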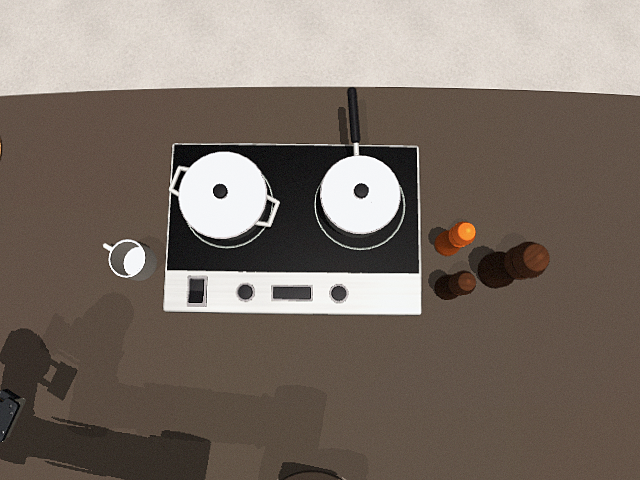

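View pics/side0.png

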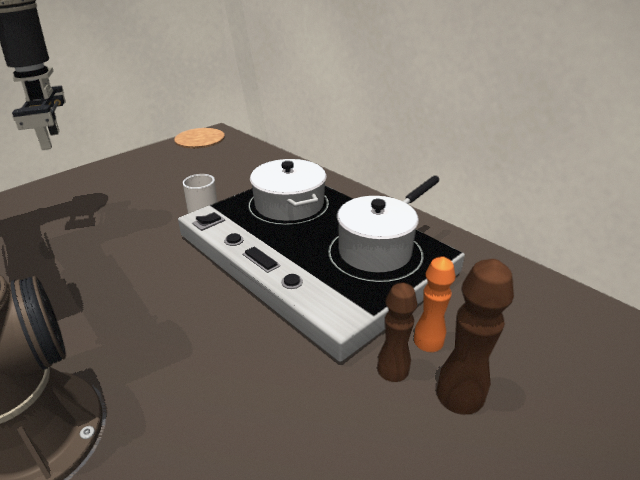

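The top view shows the saucepan, with one long handle, on the right ring at about (361,191) and the casserole on the left at (220,190). The controls in the top view are the rocker (197,290), left key (245,292), bar (292,293) and right key (339,293). The target is therefore the right key. Next I'll fit the hob pose from both views.

```bash
python3 - <<'E'
from h import *
from scipy.optimize import least_squares
pts={'key_left':(-.145,.1,.068),'bar':(-.145,0,.068),'key_right':(-.145,-.1,.068)}
off={'top':{'key_left':(292,245),'bar':(293,292),'key_right':(293,339)},'side':{'key_left':(239,233),'bar':(259,261),'key_right':(281,291)}}
obs=[]
for c in off:
    g=cv2.cvtColor(cv2.imread(f'pics/{c}0.png'),cv2.COLOR_BGR2GRAY)
    for n,(r,cc) in off[c].items():
        w=26; sub=g[r-w:r+w,cc-w:cc+w]
        m=(sub<75).astype(np.uint8)
        k,lab,st,ce=cv2.connectedComponentsWithStats(m)
        j=[i for i in range(1,k) if st[i,4]>60 and st[i,4]<1200]
        j=min(j,key=lambda i:np.hypot(*(ce[i]-w)))
        p=(ce[j][1]+r-w,ce[j][0]+cc-w); print(c,n,np.round(p,1),st[j]); obs.append((c,n,p))
# hob outline mask for corners
def H(x,P):
    c,s=np.cos(x[2]),np.sin(x[2]); return np.array([x[0]+c*P[0]-s*P[1],x[1]+s*P[0]+c*P[1],P[2]+(x[3] if len(x)>3 else 0)])
for sel in (('top',),('side',),('top','side')):
    f=lambda x:np.concatenate([np.array(proj(c,H(x,pts[n])))-p for c,n,p in obs if c in sel])
    s=least_squares(f,[.64,.035,-.06]); print(sel,s.x.round(4),np.degrees(s.x[2]).round(2),np.round(s.fun,1))
f=lambda x:np.concatenate([np.array(proj(c,H(x,pts[n])))-p for c,n,p in obs])
s2=least_squares(f,[.64,.035,-.06,0]);print('free z',s2.x.round(4),s2.fun.round(1))
for n,P in dict(rp=(-.163,.205,.078),kr=(-.145,-.1,.07),bar=(-.145,0,.07)).items(): print(n,H(s.x,P).round(4))
for q in [(-.19,.28,.06),(-.19,-.28,.06),(.19,.28,.06),(.19,-.28,.06)]: print(np.round(proj('top',H(s.x,q))),np.round(proj('side',H(s.x,q))))
E
```

```text
top key_left [291.6 244.8] [ 19  19  15  14 161]
top bar [292.3 291.4] [  7  20  38  12 436]
top key_right [292.6 338.2] [ 18  19  15  15 158]
side key_left [238.  233.3] [ 20  21  14   9 111]
side bar [258.  260.8] [ 10  14  32  23 337]
side key_right [279.6 291.4] [ 19  19  16  12 159]
('top',) [ 0.6492  0.0387 -0.0123] -0.7 [ 0.1 -0.2 -0.1  0.   0.1  0.2]
('side',) [ 0.6506  0.0352 -0.0178] -1.02 [ 0.1  0.1 -0.3 -0.2  0.2  0.2]
('top', 'side') [ 0.6501  0.0373 -0.0143] -0.82 [-0.5  0.3 -0.6  0.5 -0.3  0.7 -0.1 -0.7 -0.5 -0.9 -0.1 -0.4]
free z [ 0.6504  0.0378 -0.0139 -0.0012] [-0.6  0.2 -0.7  0.4 -0.4  0.5  0.3 -0.6 -0.2 -0.9  0.2 -0.4]
rp [0.4901 0.2446 0.078 ]
kr [ 0.5037 -0.0606  0.07  ]
bar [0.5051 0.0394 0.07  ]
[311. 162.] [218. 175.]
[314. 422.] [344. 340.]
[141. 172.] [170. 295.]
[144. 419.] [253. 466.]
```

send_rows(increments=[[[0.1, -0.2, 0, 0.08], [0.2, -0.4, 0, 0.16], [0.3, -0.6, 0, 0.24], [0.4, -0.8, 0, 0.31], [0.5, -1.0, 0, 0.31], [0.5, -1.0, 0, 0.31], [0.5, -1.0, 0, 0.31]]], jaw=0)

```text
clock: 1.88
tool_pos: [0.4028, 0.4035, 0.2269]
orientation: [-180.0, -0.0, -0.0]
force: [-0.1, 0.9, -1.0]
opening: 0.0234
gripper_force: 0.0
```

send_rows(increments=[[[0.11, -0.2, 0, 0], [0.22, -0.4, 0, 0], [0.33, -0.6, -0.1, 0], [0.436, -0.795, -0.2, 0], [0.436, -0.795, -0.4, 0], [0.436, -0.795, -0.535, 0], [0.436, -0.795, -0.535, 0], [0.436, -0.795, -0.535, 0]]], jaw=0)

```text
clock: 2.88
tool_pos: [0.4903, 0.2456, 0.1205]
orientation: [-180.0, -0.1, 0.1]
force: [0.2, -0.2, 0.7]
opening: 0.0007
gripper_force: 0.0
```

```bash
python3 - <<'E'
from h import *
a=ctrl.snapshot('side')[:,:,::-1]; b=ctrl.snapshot('top')[:,:,::-1]
im=np.hstack([cv2.resize(a[120:300,110:310],(400,360)),cv2.resize(b[180:360,120:320],(400,360))])
cv2.imwrite('pics/a1.png',im); print(ctrl.get_obs()['tool_pos'],ctrl.grasp_offset)
E
```

```text
[0.49040517 0.24552033 0.12096919] 0.0188
```

View pics/a1.png

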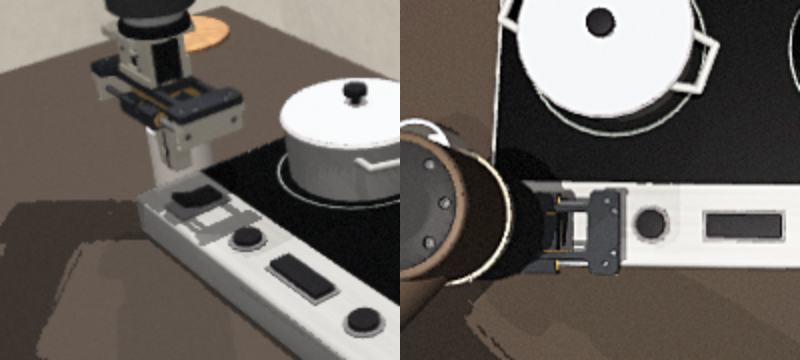

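The closed fingertip sits above the rocker at about (170,160) in the left crop, clear of the casserole and the left key. I'll press down now.

send_rows(increments=[[[0, 0, -0.1, 0], [0, 0, -0.17, 0], [0, 0, -0.19, 0], [0, 0, -0.21, 0], [0, 0, -0.22, 0], [0, 0, -0.23, 0], [0, 0, -0.235, 0], [0, 0, -0.24, 0], [0, 0, -0.24, 0], [0, 0, -0.24, 0]]])

```text
clock: 4.22
tool_pos: [0.4899, 0.2445, 0.0723]
orientation: [-180.0, -0.0, 0.0]
force: [-4.9, -1.3, 9.7]
opening: 0.0005
gripper_force: 4.7
```

send_rows(increments=[[[0, 0, -0.01, 0], [0, 0, -0.01, 0], [0, 0, -0.01, 0], [0, 0, -0.01, 0]]])

```text
clock: 4.72
tool_pos: [0.4899, 0.2445, 0.072]
orientation: [-180.0, -0.1, 0.1]
force: [-12.5, -2.4, 26.8]
opening: 0.0004
gripper_force: 13.3
```

send_rows(increments=[[[0, 0, 0.1, 0], [0, 0, 0.3, 0], [0, -0.2, 0.4, 0], [0.02, -0.45, 0.4, 0], [0.04, -0.7, 0.4, 0], [0.05, -0.95, 0.4, 0], [0.05, -0.95, 0.4, 0]]])

```text
clock: 5.6
tool_pos: [0.4998, 0.0517, 0.1495]
orientation: [180.0, -0.0, -0.2]
force: [0.8, -0.1, 1.1]
opening: 0.0002
gripper_force: 0.0
```

```bash
python3 - <<'E'
from h import *
a=ctrl.snapshot('side')[:,:,::-1]; b=ctrl.snapshot('top')[:,:,::-1]
im=np.hstack([cv2.resize(a[160:310,150:320],(400,353)),cv2.resize(b[180:330,150:320],(400,353))])
cv2.imwrite('pics/a2.png',im); print(ctrl.get_obs()['tool_pos'])
E
```

```text
[0.50023392 0.05398448 0.1496435 ]
```

View pics/a2.png

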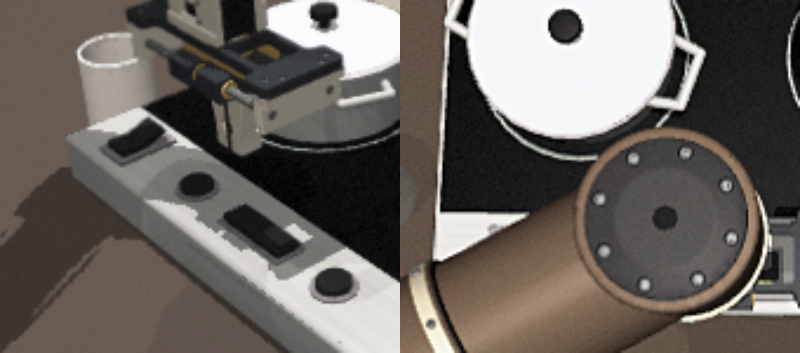

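The rocker at about (137,135) in the left crop now has its back half raised, so it is on. Next is the right key.

send_rows(increments=[[[0.01, -0.2, 0, 0], [0.02, -0.4, 0, 0], [0.02, -0.576, 0, 0], [0.02, -0.576, -0.1, 0], [0.02, -0.576, -0.25, 0], [0.02, -0.576, -0.34, 0], [0.02, -0.576, -0.37, 0], [0.02, -0.576, -0.39, 0], [0.02, -0.576, -0.41, 0], [0.02, -0.576, -0.425, 0], [0.02, -0.576, -0.43, 0], [0.02, -0.576, -0.43, 0]]])

```text
clock: 7.2
tool_pos: [0.5045, -0.0606, 0.0642]
orientation: [-180.0, -0.1, 0.0]
force: [-0.8, 3.5, 4.4]
opening: 0.0004
gripper_force: 2.3
```

send_rows(increments=[[[0, 0, -0.01, 0], [0, 0, -0.015, 0], [0, 0, -0.015, 0], [0, 0, -0.015, 0]]])

```text
clock: 7.7
tool_pos: [0.5046, -0.0606, 0.0636]
orientation: [-180.0, -0.2, 0.1]
force: [-10.0, 6.4, 32.6]
opening: 0.0003
gripper_force: 16.2
```

send_rows(increments=[[[0, 0, 0.1, 0], [0, 0, 0.25, 0], [0, 0.2, 0.25, 0], [0, 0.4, 0.25, 0], [0.005, 0.5, 0.25, 0], [0.005, 0.5, 0.2, 0], [0.005, 0.5, 0.1, 0], [0.005, 0.5, 0.06, 0], [0.005, 0.5, 0.03, 0], [0.005, 0.5, 0.015, 0], [0.005, 0.5, 0.005, 0], [0.005, 0.5, 0.002, 0]]])

```text
clock: 9.2
tool_pos: [0.5044, 0.0383, 0.0637]
orientation: [179.9, 0.0, 0.1]
force: [-14.2, -1.4, 36.6]
opening: 0.0004
gripper_force: 18.4
```

send_rows(increments=[[[0, 0, 0, 0], [0, 0, 0, 0], [0, 0, 0, 0], [0, 0, 0, 0], [0, 0, 0, 0], [0, 0, 0, 0], [0, 0, 0, 0], [0, 0, 0, 0], [0, 0, 0, 0], [0, 0, 0, 0], [0, 0, 0, 0], [0, 0, 0, 0]]])

```text
clock: 10.7
tool_pos: [0.5044, 0.0383, 0.0638]
orientation: [179.9, -0.0, 0.1]
force: [-13.3, -1.9, 33.0]
opening: 0.0004
gripper_force: 16.2
```

Held at the stop for over 1.5 s. I'll lift and move back out of view to check.

send_rows(increments=[[[0, 0, 0.1, 0], [0, 0, 0.3, 0], [0, 0, 0.6, 0], [0, 0.2, 0.8, 0], [0, 0.45, 0.9, 0], [0, 0.7, 0.9, 0], [0, 0.95, 0.9, 0], [0, 1.0, 0.9, 0], [0, 1.0, 0.9, 0], [0, 1.0, 0.9, 0]]])

```text
clock: 11.95
tool_pos: [0.5048, 0.2382, 0.2411]
orientation: [-180.0, -0.0, -0.0]
force: [-0.1, -0.2, -0.8]
opening: 0.0003
gripper_force: 0.0
```

```bash
python3 - <<'E'
from h import *
a=ctrl.snapshot('side')[:,:,::-1]; b=ctrl.snapshot('top')[:,:,::-1]
im=np.hstack([cv2.resize(a[180:310,170:320],(400,347)),cv2.resize(b[180:330,200:373],(400,347))])
cv2.imwrite('pics/a3.png',im); print(ctrl.get_obs()['force'])
E
```

```text
[ 1.14975691 -0.04740161  0.10229926]
```

View pics/a3.png

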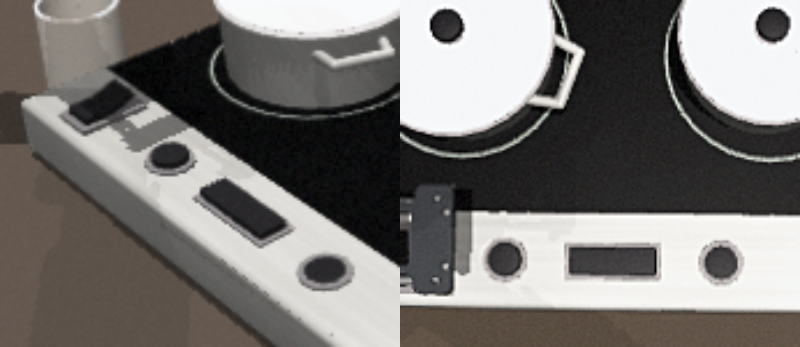

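The crop shows the rocker on at (103,100), the left key out at (170,157), the bar up at (242,208) and the right key flush at (325,270). The pans haven't moved, so I'm handing the job in.

```bash
python3 -c "
from plant import ctrl
print(ctrl.close_job())"
```

```text
the job is handed in; nothing more can be done
None
```

I pressed the rocker, pushed the right round key (the saucepan's side) in, then held the bar key down for over 1.5 s and released it; the job was handed in at about 12 s, and no verdict was returned.

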